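# Load the clay cutter's wire spool and hold its flap up at the pointer

### The arm

A 6-joint arm with a two-finger parallel gripper is mounted at the origin on the work surface. World frame = base frame: x ahead of the robot, y to its left, z up, the work surface at z = 0. Lengths are in mm, angles in degrees, forces in N, time in s.
With the tool pointing down it reaches from about 325 to 775 mm from the base axis. Payload 5.5 kg.
Tool frame: the origin (TCP) lies at the centre of the arm's flange, where the gripper is bolted on; the fingertips stand 182 mm ahead of it and the grasp point (between the pads) lies 163 mm ahead of it; y points along the fingers, z is the direction in which the jaws open and shut, and the axes are right-handed (so a half turn about y gives the same grasp; the last joint's range is limited). The gripper opens to 88 mm and grips with 3 to 60 N. Pads are 20 mm wide; open, the fingers measure 115 mm over their backs; the gripper's body (75 mm by 178 mm) begins 61 mm behind the grasp point.
Start: joints at [67.053, 5.22, 70.514, -0, 104.267, -3.249], TCP at [202.246, 564.902, 404.631] pointing down, gripper open.
Joint ranges: [-164.24, 164.24], [-49.07, 125.15], [9.68, 141.18], [-86.29, 266.29], [3.28, 154.24], [-151.56, 151.56]. Speed limits (degrees/s): [147.25, 147.25, 172.46, 180, 180, 180].

### API

Orientations are given as [roll, pitch, yaw] about the fixed x, y, z axes, in that order (R = Rz(yaw) Ry(pitch) Rx(roll)).
In Python, from rig import * gives the robot as it stands.
- The arm moves only by the tool jog_arm, never from a script. Its arguments are lists of equal length, an entry for each row: "slide": the shift along the tool's x, y, z in m, a list of three; "twist": the turn about the tool's y in rad; "claw": the closure, from 0 (fully open) to 1 (shut). In form: {"slide": [[tx, ty, tz], ...], "twist": [twist, ...], "claw": [claw, ...]}. A call has 1 to 5 rows; each row shifts and turns the commanded pose from where the row before left it, along the tool's axes as they then stand; what a row does not reach is not made up. A row lasts 1/8 s, in which the tool goes at most 62.5 mm and 10.7 degrees, less where a joint would pass 70% of its speed; a pose out of reach is approached as far as the arm can. A call is refused whole if a number of a shift passes 0.0625 or a number of a turn 0.188, either way. A call with a gripper value outside its range is refused whole. The fingers move at their own pace and stop on an object; "squeeze" is the grip in N (left out, the last holds). Time passes only in rows, so rows that do not move let the fingers close. It gives the time, the measured TCP pose, the force and the opening at its end, in the units of the state.
- read_state(): the state, without advancing time (a new reading comes with each control period).
- read_camera(name): name is "scene" or "top" or "wrist"; returns a dict with "pixels" (480x640x3 uint8, blue, green, red), "depth" (480x640 float32, mm along the optical axis (not along the pixel's ray), 0 where there is no reading), "intrinsics" (3x3 intrinsics, pixels), "rvec" (rotation vector, rad) and "tvec" (3), from world to camera coordinates, as OpenCV has them; the wrist camera has in their place "T_tool_cam" (4x4, takes a point from camera to tool coordinates, whose origin is the TCP and whose axes are the tool frame's). Camera axes: x right, y down, z forward; pixel columns grow to the right and rows downward; lengths in mm; the calibration is good to about 2 mm. A picture is of the moment at which its call begins: read the wrist's pose just before it.
- sign_off(): hands the job in, once; it reports no verdict.
Trained networks look in a picture, given as the dict that the camera call returned (one of the last four; its "shot" number tells which), for a name from the list of things; names that differ only in an ending like _2 or _b are one class to them, and where a whole thing is asked for, a point or a joint stands for the part that bears it (a point fixed in the world has none). Each returns a list of dicts, best first, with "score" (0 to 1); they miss things now and then, are a little off and sometimes report something else, mostly with a low value. They report only what shows in the picture. A call takes as long as a camera call. They do not tell look-alikes from the thing itself.
- cut_out(picture, name): "pixels" (480x640 bool, what is visible of it) and "box" ([centre column, centre row, width, height] as shares, 0 to 1, of the picture: columns of its width, rows of its height, round what is visible of it).
- place_of(picture, name): "position" ([column, row] as shares, 0 to 1, of the picture: columns of its width, rows of its height: a listed point, or the origin of a listed thing).
The state is a dict: "time": time; "q": joint angles; "qd": joint speeds; "joint_efforts": joint torques, N m; "eef_pos": TCP position; "orientation": TCP orientation; "contact_force": force on the tool from outside, world axes, zero at the start; "moment": the same for the moment, N m; "grip_width": finger opening in mm.
Only numpy, scipy, OpenCV 4.12 (cv2) and the standard library are available. Lean on these libraries where they do the work, as an engineer would, in place of code of your own. Each camera call takes 0.05 s, during which the arm holds its last target.

### The job

The bench clay cutter needs re-wiring: put the wire spool fully down onto the cutter's upright spindle and let go of it, then lift the cutter's hinged metal flap until it lines up with the dark pointer clamped on the quadrant beside it. Finish while still holding the flap up at that angle with the gripper, because it falls shut if let go and nothing else may prop it up. Do not shift the pointer, and leave the cup, the jar and the bowl where they are.

Things in the scene. Friction and masses are not known exactly. Their poses are not given: they have to be found in the camera images.
- spool_mid (a point): Centre (half-way up, on the axis) of the loose wire spool, which starts standing on the table: 40 mm tall, wooden flanges 52 mm in diameter and 8 mm thick at top and bottom, wound steel barrel 44 mm in diameter between, 16 mm bore right through along its z axis (up), about 0.12 kg. Its underside is 20 mm below this point.
- spool: The same spool; origin at the centre of its underside, z up along the bore.
- spindle_foot (a point): Foot of the cutter's upright steel spindle, on its axis, at the top face of the 40 mm collar on which a mounted spool rests, 24 mm above the table. Spindle 12 mm in diameter, rising 56 mm above this point, the last 4 mm tapered. A mounted spool has its centre 20 mm above this point. From here the hinge_mid point is 110 mm in the cutter's x, -155 mm in y, 31 mm in z.
- cutter: The bench clay cutter, fixed to the table: plywood base 200 x 340 mm, 20 mm high, spindle on its left part, flap and quadrant on its right (as the robot sees it). Origin: centre of the base's underside. x points from the flap's handle to its hinge (away from the robot, give or take its yaw), y along the hinge to the left, z up.
- hinge_mid (a point): Middle of the flap's hinge line, 55 mm above the table; the line is level, along the cutter's y. Axes as the cutter's. The flap's aluminium panel is 150 mm from hinge to free edge, 160 mm wide, 6 mm thick (12 mm at the free edge); closed, it lies level 55 mm above the table.
- flap_bar (a point): Middle of the cross bar of the flap's handle, moving with the flap. The handle is a U of 12 mm round dark steel in the panel's plane: cross bar parallel to the hinge, 200 mm from it, 120 mm between its side legs, 44 mm clear to the panel's edge. Closed, it is level, in front of the base on the robot's side, 49 mm clear of the table. Axes turn with the flap: y along the bar, x towards the hinge.
- flap (a joint): Flap angle in rad about the hinge: 0 closed and level, grows as the handle end is lifted, at most 1.4. The whole flap weighs 0.5 kg, swings freely and falls shut when let go (about 2 to 3 N upward at the bar holds it).
- pointer_tip (a point): Free tip of the pointer, a dark steel strip 9 mm high pivoted on the hinge line and clamped stiffly on the quadrant, 22 mm to the right of the flap's right edge; tip 190 mm from the hinge line. Axes as the flap's: x from tip to hinge. The flap is at the mark when its panel is parallel to the pointer (in line with it, seen from the side).
- pointer (a joint): Pointer angle in rad, measured as the flap's: the flap is at the mark when both joint values are equal. It stays as it was set (0.55 to 1.05).
- tumbler: Bystander: open grey-brown clay cup, 68 mm in diameter, 72 mm tall; origin at the centre of its underside.
- jar: Bystander: closed round glazed jar, 72 mm in diameter, 68 mm tall; origin at the centre of its underside.
- bowl: Bystander: open terracotta bowl, 86 mm in diameter, 40 mm tall; origin at the centre of its underside; stands in front and to the right of the cutter.
There are look-alikes about, which are no part of the job. Of the things like the spool, leave any that is red; of the rest the smaller one is meant.

How it is judged (in metres and radians):
On the way, in this order (a step that is already met when the one before it is completed fails the run):
1. the spool is fully down on the spindle and let go (horizontal distance between spool_mid and spindle_foot below 0.005 m and z of spool_mid in the frame of spindle_foot between 0.015 and 0.024 m and angle between spool_mid's own z axis and vertical below 0.12 rad and linear speed of spool below 0.02 m/s and contact force between the fingers and spool below 0.1 N), for 0.2 s.
2. the flap is held by the gripper at the pointer's angle (angle between the x axis of flap_bar and the x axis of pointer_tip, either way round below 0.08 rad and value of joint flap above 0.3 rad and contact force between the fingers and flap above 0.4 N and velocity of joint flap between -0.05 and 0.05 rad/s), for 0.3 s.
At the end, for the whole second after the job is handed in: The flap is still, within 0.08 rad (4.5 degrees) of the pointer's angle, carried by the gripper's fingers (over 0.4 N) and propped by nothing else; the spool sits on the spindle (within 5 mm of its axis, down on the collar within 4 mm, upright) and is not touched by the fingers (all of step 1 and all of step 2 and contact force between flap and spool below 0.1 N and contact force between flap and tumbler below 0.1 N and contact force between flap and jar below 0.1 N and contact force between flap and bowl below 0.1 N); the arm keeps its last pose, push and grip.
It fails at once if the pointer is shifted (distance of pointer_tip from where it was at the start of the episode above 0.006 m).
It fails at once if the cup is disturbed (distance of tumbler from where it was at the start of the episode above 0.025 m or angle between tumbler's own z axis and vertical above 0.4 rad).
It fails at once if the jar is disturbed (distance of jar from where it was at the start of the episode above 0.025 m or angle between jar's own z axis and vertical above 0.4 rad).
It fails at once if the bowl is disturbed (distance of bowl from where it was at the start of the episode above 0.025 m or angle between bowl's own z axis and vertical above 0.4 rad).
It also fails if it takes over 56 s, if anything falls off the work surface, if the arm or the gripper's body presses on something with over 40 N, if the wrist force passes 120 N, or if a joint passes its speed limit or range.

## Working session

There is one attempt and no reset: what is moved stays moved. The work goes in short steps, Python scripts to look and compute and a tool call to move; the robot and the scene stay as the last step left them, time stands still between calls to the robot, and variables do not carry over. Pictures are saved under pics/ and viewed, and the job is handed in when it is done.

Besides the shell and the picture viewer there is one more tool, called as name(argument=value, ...) on one line, values as JSON. jog_arm: Moves the arm, as the interface text tells. Its arguments: {"type":"object","properties":{"slide":{"type":"array"},"twist":{"type":"array"},"claw":{"type":"array"},"squeeze":{"type":"number"}},"required":["slide","twist","claw"]}

```bash
mkdir -p pics; ls
cat > h.py <<'E'
from rig import *
import numpy as np, cv2
from scipy.spatial.transform import Rotation as R
def cam_T(p):
    # world->cam
    Rm,_=cv2.Rodrigues(np.array(p["rvec"],float)); return Rm,np.array(p["tvec"],float).reshape(3)
def unproj(p,u,v,d=None,z=None,st=None):
    K=np.array(p["intrinsics"]); 
    ray=np.linalg.inv(K)@np.array([u,v,1.])
    if "rvec" in p and p["rvec"] is not None:
        Rm,t=cam_T(p); o=-Rm.T@t; r=Rm.T@ray
    else:
        st=st or read_state(); T=np.array(p["T_tool_cam"]); Rt=R.from_euler('xyz',st["orientation"],degrees=True).as_matrix()
        o=Rt@T[:3,3]+np.array(st["eef_pos"]); r=Rt@T[:3,:3]@ray
    if z is not None: return o+r*(z-o[2])/r[2]
    return o+r*d
E
python3 - <<'E'
from h import *
s=read_state(); print(s)
for n in ["scene","top","wrist"]:
    p=read_camera(n); cv2.imwrite(f"pics/{n}0.png",p["pixels"]); 
    print(n,p["intrinsics"],p.get("rvec"),p.get("tvec"),p.get("T_tool_cam"))
    for nm in ["spool_mid","spindle_foot","hinge_mid","flap_bar","pointer_tip","tumbler","jar","bowl"]:
        for o in place_of(p,nm):
            u,v=o["position"][0]*640,o["position"][1]*480
            d=p["depth"][min(479,int(v)),min(639,int(u))]
            print(nm,round(o["score"],2),round(u,1),round(v,1),unproj(p,u,v,d=d,st=s).round(1))
E
```

```text
pics
{'time': 0.0, 'q': array([ 6.70547720e+01,  5.26072132e+00,  7.05815515e+01,  7.47884028e-04,
        1.04267297e+02, -3.25013594e+00]), 'qd': array([-0.05203271, -0.11083805, -0.09788388,  0.05343199,  0.1283206 ,
        0.00472749]), 'joint_efforts': array([-1.79395887e-03, -4.46455264e+01, -4.06437457e+01,  6.95744553e-02,
        2.97107769e-02, -1.82624972e-04]), 'eef_pos': array([202.24014916, 564.93536292, 403.53473588]), 'orientation': array([-9.01093527e+01,  6.93609156e-03, -1.96949151e+01]), 'contact_force': array([ 0.27675727, -1.19705496,  0.10317856]), 'moment': array([0.02387219, 0.01270228, 0.0058241 ]), 'grip_width': 87.8719027443103}
scene [[570.57804742   0.         312.32892321]
 [  0.         570.57804742 243.92053573]
 [  0.           0.           1.        ]] [ 2.20739069  1.37012024 -0.41973971] [-241.68998894 -376.81434382 1488.58252589] None
spool_mid 0.69 450.3 262.6 [706.5 231.   42.1]
spool_mid 0.66 448.8 219.1 [612.8 291.1  41.3]
spool_mid 0.6 411.5 241.2 [634.2 181.5  56.2]
spindle_foot 0.7 320.4 247.4 [546.5  17.3  24.7]
spindle_foot 0.16 284.4 3
[... 844 characters left out ...]
 [ 549.3 -284.4    0. ]
tumbler 0.67 129.0 281.7 [464.7 401.7   5.3]
jar 0.58 206.6 299.2 [426.4 221.6  68.3]
jar 0.5 393.0 288.2 [ 470.8 -155.7    2.7]
bowl 0.91 498.8 327.6 [ 396.3 -373.9    4.6]
wrist [[362.52954344   0.         319.36772999]
 [  0.         362.52954344 238.01187859]
 [  0.           0.           1.        ]] None None [[ 7.54308405e-06  9.52075338e-01  3.05863614e-01 -8.49907718e+01]
 [ 7.04991973e-05 -3.05863614e-01  9.52075336e-01  1.90754210e+01]
 [ 9.99999997e-01  1.43815550e-05 -6.94277021e-05  1.74899379e-01]
 [ 0.00000000e+00  0.00000000e+00  0.00000000e+00  1.00000000e+00]]
hinge_mid 0.7 269.8 422.8 [435.  416.   27.9]
tumbler 0.82 267.3 424.4 [433.1 414.   31.5]
```

View pics/scene0.png

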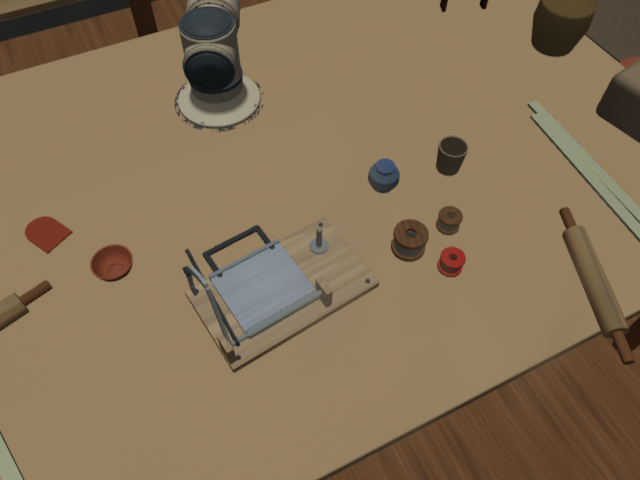

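View pics/top0.png

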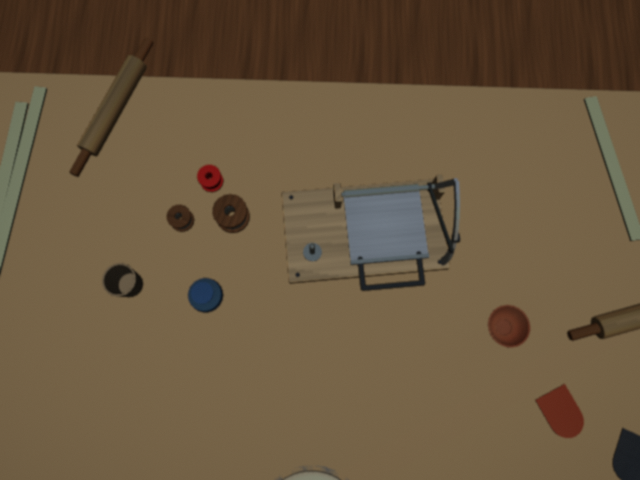

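View pics/wrist0.png

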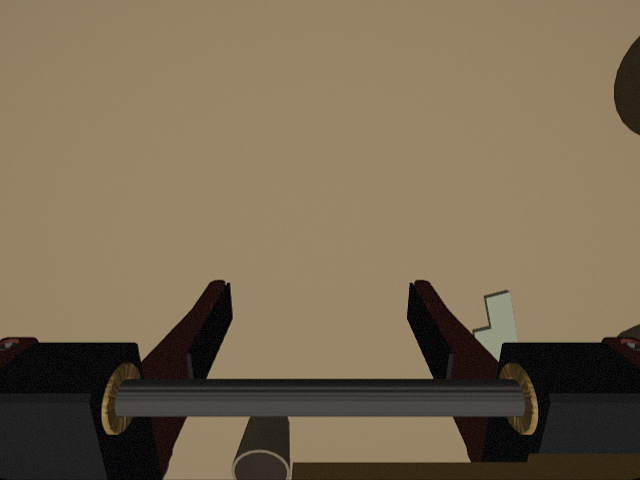

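The target is the small brown spool at top-picture (178,217). The larger brown one is at (230,213) and the red one at (209,177). The cutter is in the middle, with the flap closed and the handle towards the robot. Next I refine the points using the known heights.

Run:
```python
from h import *
s=read_state()
P={n:read_camera(n) for n in ["scene","top"]}
def rays(p,u,v):
    a=unproj(p,u,v,d=0.);b=unproj(p,u,v,d=1000.);d=(b-a)/np.linalg.norm(b-a);return a,d
hz={"spool_mid":20,"spindle_foot":24,"hinge_mid":55,"flap_bar":55,"tumbler":0,"jar":0,"bowl":0}
best={}
for nm in ["spool_mid","spindle_foot","hinge_mid","flap_bar","pointer_tip","tumbler","jar","bowl"]:
    for n,p in P.items():
        for o in place_of(p,nm):
            if o["score"]<.4: continue
            u,v=o["position"][0]*640,o["position"][1]*480
            best.setdefault((nm,n),rays(p,u,v))
            if nm in hz: print(nm,n,round(u,1),round(v,1),unproj(p,u,v,z=hz[nm]).round(1))
for nm in ["spindle_foot","hinge_mid","flap_bar","pointer_tip"]:
    try:
        (a,d),(b,e)=best[nm,"scene"],best[nm,"top"]
        t=np.linalg.lstsq(np.c_[d,-e],b-a,rcond=None)[0]
        x=a+d*t[0];y=b+e*t[1];print("tri",nm,((x+y)/2).round(1),"gap",np.linalg.norm(x-y).round(1))
    except Exception as ex: print(nm,ex)
# spool top by depth
for n,p in P.items():
    K=p["intrinsics"]
    for o in cut_out(p,"spool_mid"):
        m=o["pixels"]; vs,us=np.nonzero(m)
        pts=np.array([unproj(p,u,v,d=p["depth"][v,u]) for u,v in zip(us,vs) if p["depth"][v,u]>0])
        top=pts[pts[:,2]>np.percentile(pts[:,2],90)-4]
        print(n,o["score"],len(pts),"zmax",np.percentile(pts[:,2],[50,90,97]).round(1),"ctr",((top.max(0)+top.min(0))/2).round(1),"ext",np.ptp(top,0).round(1),"mean",top.mean(0).round(1))
# scene crop
for n,p in P.items():
    im=p["pixels"]
    c=(im[190:370,150:390] if n=="scene" else im[160:310,270:480])
    cv2.imwrite(f"pics/{n}_crop.png",cv2.resize(c,None,fx=3.3,fy=3.3,interpolation=cv2.INTER_CUBIC))
```

```text
spool_mid scene 409.2 240.6 [611.6 196.1  20. ]
spool_mid scene 450.4 260.1 [691.7 246.6  20. ]
spool_mid scene 447.0 219.9 [601.3 299.1  20. ]
spool_mid top 178.6 222.9 [592.6 304.9  20. ]
spool_mid top 210.6 178.2 [695.7 244.5  20. ]
spool_mid top 228.8 214.5 [615.  198.9  20. ]
spindle_foot scene 184.9 251.2 [ 429.4 -240.5   24. ]
spindle_foot scene 315.9 244.5 [535.3  12.3  24. ]
spindle_foot top 312.4 251.9 [538.5  16.6  24. ]
hinge_mid scene 282.8 315.7 [ 671.5 -125.7   55. ]
hinge_mid top 383.8 190.0 [ 669.8 -128.8   55. ]
hinge_mid top 131.3 284.6 [452.  378.7  55. ]
flap_bar scene 229.0 238.1 [ 460.8 -150.4   55. ]
flap_bar top 390.8 285.6 [ 468.3 -144.1   55. ]
tumbler scene 448.9 167.8 [463.2 402.5   0. ]
tumbler top 131.0 285.6 [457.3 398.4   0. ]
jar scene 383.6 188.0 [448.5 231.4   0. ]
jar top 206.6 299.5 [433.5 235.8   0. ]
bowl scene 116.9 268.3 [ 390.3 -380.9    0. ]
bowl top 500.1 332.3 [ 387.1 -377.6    0. ]
tri spindle_foot [ 509.3 -115.9  131.1] gap 261.7
tri hinge_mid [ 670.6 -127.3   54.4] gap 3.5
tri flap_bar [ 466.2 -147.4   60.5] gap 8.3
tri pointer_tip [ 522.  -242.7  152.1] gap 1.4
scene 0.97 1189 zmax [55.1 58.9 60.3] ctr [614.9 191.7  59. ] ext [72.  72.1  8.3] mean [616.2 191.   57.5]
scene 0.92 587 zmax [38.2 42.4 43.9] ctr [604.6 301.2  42. ] ext [50.1 51.7  7.2] mean [604.8 300.8  41.1]
scene 0.78 638 zmax [39.  42.8 43.9] ctr [695.2 244.1  42.8] ext [51.1 50.5  8. ] mean [695.8 243.1  41.4]
top 0.66 567 zmax [37.4 41.2 42.6] ctr [695.6 245.5  41.3] ext [51.2 50.1  8.2] mean [695.1 246.8  39.8]
top 0.64 1122 zmax [54.4 57.6 58.8] ctr [614.3 193.1  57.8] ext [71.4 71.2  8.6] mean [615.4 193.4  56.1]
top 0.62 571 zmax [37.7 41.  42.1] ctr [604.  302.7  41. ] ext [51.  51.3  7.8] mean [604.5 302.1  39.5]
```

View pics/scene_crop.png

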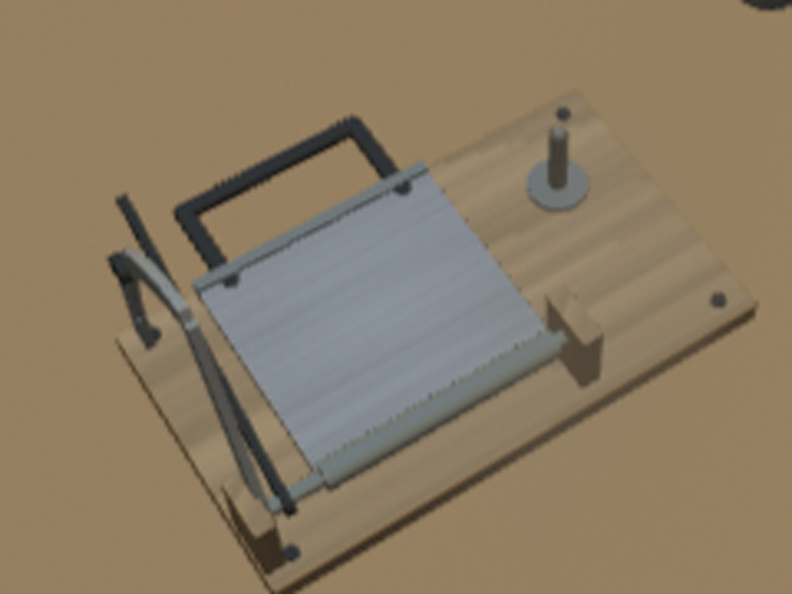

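View pics/top_crop.png

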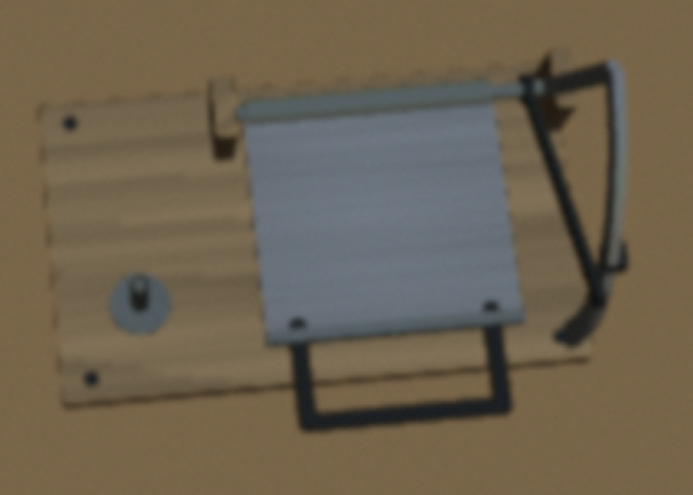

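```bash
cat > fit.py <<'E'
from h import *
from scipy.optimize import least_squares
P={n:read_camera(n) for n in ["scene","top"]}
off={"scene":(150,190),"top":(270,160)}
# kind: base coords (B) or spindle coords (S)
obs=[("scene",(577,90),"B",(-100,170,20)),("scene",(757,305),"B",(100,170,20)),("scene",(118,342),"B",(-100,-170,20)),
("top",(38,105),"B",(100,170,20)),("top",(65,405),"B",(-100,170,20)),("top",(590,358),"B",(-100,-170,20)),
("scene",(558,186),"S",(0,0,24)),("scene",(558,128),"S",(0,0,80)),("top",(139,304),"S",(0,0,24)),("top",(140,278),"S",(0,0,80)),
("scene",(352,124),"S",(-90,-95,55)),("scene",(186,212),"S",(-90,-215,55)),("top",(308,422),"S",(-90,-95,55)),("top",(504,405),"S",(-90,-215,55)),
("scene",(425,166),"S",(-40,-75,60)),("scene",(198,287),"S",(-40,-235,60)),("top",(268,345),"S",(-40,-75,55)),("top",(523,321),"S",(-40,-235,55))]
def model(x,k,c):
    a=x[4]; b=np.array([np.cos(a)*c[0]-np.sin(a)*c[1],np.sin(a)*c[0]+np.cos(a)*c[1]])
    o=x[:2] if k=="B" else x[2:4]
    return np.array([*(o+b),c[2]])
def res(x):
    r=[]
    for cam,px,k,c in obs:
        p=P[cam]; uv,_=cv2.projectPoints(model(x,k,c)[None],np.array(p["rvec"],float),np.array(p["tvec"],float),np.array(p["intrinsics"]),None)
        r.append(uv.ravel()-np.array(px)/3.3-off[cam])
    return np.array(r)
f=least_squares(lambda x:res(x).ravel(),[580,-90,535,15,0.08],loss="soft_l1")
x=f.x; print("base",x[:2].round(1),"spindle",x[2:4].round(1),"yaw",np.degrees(x[4]).round(2))
for o,r in zip(obs,res(x)): print(o[0],o[2:],r.round(1))
print("hinge",model(x,"S",(110,-155,55)).round(1),"bar",model(x,"S",(-90,-155,55)).round(1))
a=x[4]; h=model(x,"S",(110,-155,55)); t=np.array([522,-242.7,152.1]); d=t-h
dx=d[0]*np.cos(a)+d[1]*np.sin(a); dy=-d[0]*np.sin(a)+d[1]*np.cos(a)
print("pointer",dx,dy,d[2],np.arctan2(d[2],-dx),np.hypot(dx,d[2]))
# pointer angle by reprojection in both:
E
python3 fit.py
```

```text
base [594.4 -92.4] spindle [539.8  17.1] yaw 7.27
scene ('B', (-100, 170, 20)) [-0.6 -1.1]
scene ('B', (100, 170, 20)) [ 0.5 -0.6]
scene ('B', (-100, -170, 20)) [-1.8 -2.7]
top ('B', (100, 170, 20)) [-0.2 -1. ]
top ('B', (-100, 170, 20)) [-1.  -0.8]
top ('B', (-100, -170, 20)) [ 1.9 -1.3]
scene ('S', (0, 0, 24)) [-0.2 -1.1]
scene ('S', (0, 0, 80)) [0.2 0.9]
top ('S', (0, 0, 24)) [ 0.  -0.8]
top ('S', (0, 0, 80)) [-0.5  1.3]
scene ('S', (-90, -95, 55)) [0.4 0.3]
scene ('S', (-90, -215, 55)) [-0.7  0.3]
top ('S', (-90, -95, 55)) [-0.2 -0.4]
top ('S', (-90, -215, 55)) [-0.4 -0.7]
scene ('S', (-40, -75, 60)) [-1.  -1.7]
scene ('S', (-40, -235, 60)) [-1.9 -1.3]
top ('S', (-40, -75, 55)) [-0.7 -0.6]
top ('S', (-40, -235, 55)) [ 0.2 -0.4]
hinge [ 668.5 -122.7   55. ] bar [ 470.1 -148.    55. ]
pointer -160.51374173399944 -100.46445363496709 97.1 0.5440385429246966 187.59816439786684
```

```bash
cat >> h.py <<'E'
def plan(target,yaw=None,st=None,maxstep=60):
    s=st or read_state(); Rt=R.from_euler('xyz',s["orientation"],degrees=True).as_matrix()
    d=np.array(target,float)-np.array(s["eef_pos"]); t=Rt.T@d
    n=int(np.ceil(np.linalg.norm(t)/maxstep)); 
    print("pos",np.round(s["eef_pos"],1),"ori",np.round(s["orientation"],2),"tool delta m",(t/1000).round(4),"rows",n,"each",(t/1000/max(n,1)).round(4))
    if yaw is not None:
        dy=np.radians((s["orientation"][2]-yaw+180)%360-180); print("twist",dy.round(4))
E
python3 -c "
from h import *
plan([604,302,403.5],-82.7)"
```

```text
pos [202.2 564.9 404.6] ori [-90.   -0.  -19.7] tool delta m [ 0.4669  0.0011 -0.1121] rows 9 each [ 0.0519  0.0001 -0.0125]
twist 1.0996
```

jog_arm(slide=[[0.052,0,-0.0125],[0.052,0,-0.0125],[0.052,0,-0.0125],[0.052,0,-0.0125],[0.052,0,-0.0125]], twist=[0,0,0,0,0], claw=[0,0,0,0,0])

```text
time: 3.08
eef_pos: [427.2, 417.3, 404.8]
orientation: [-90.0, -0.0, -19.7]
contact_force: [0.5, 0.7, 0.5]
grip_width: 87.9
```

jog_arm(slide=[[0.052,0,-0.0125],[0.052,0,-0.0125],[0.052,0,-0.0125],[0.052,0,-0.0125],[0,0,0]], twist=[0,0,0,0,0.18], claw=[0,0,0,0,0])

```text
time: 3.7
eef_pos: [607.9, 298.4, 402.9]
orientation: [-90.1, 0.0, -30.5]
contact_force: [-0.3, 0.8, -0.2]
grip_width: 87.9
```

jog_arm(slide=[[0,0.02,0],[0,0.02,0],[0,0.02,0],[0,0.02,0],[0,0.02,0]], twist=[0.18,0.18,0.18,0.18,0.18], claw=[0,0,0,0,0])

```text
time: 4.32
eef_pos: [604.9, 301.2, 303.9]
orientation: [-90.0, -0.0, -81.9]
contact_force: [-0.1, -0.2, -0.0]
grip_width: 87.6
```

```bash
python3 -c "
from h import *
plan([604,302,300],-82.7)"
```

```text
pos [604.9 301.2 303.9] ori [-90.    -0.   -81.92] tool delta m [-0.0009  0.0039 -0.0008] rows 1 each [-0.0009  0.0039 -0.0008]
twist 0.0136
```

Run:
```python
from h import *
s=read_state(); p=read_camera("wrist"); cv2.imwrite("pics/w1.png",p["pixels"])
for o in cut_out(p,"spool_mid"):
    m=o["pixels"]; vs,us=np.nonzero(m)
    pts=np.array([unproj(p,u,v,d=p["depth"][v,u],st=s) for u,v in zip(us,vs) if p["depth"][v,u]>0])
    zt=np.percentile(pts[:,2],90); top=pts[abs(pts[:,2]-zt)<4]
    print(o["score"],len(pts),"z",zt.round(1),"ctr",((top.max(0)+top.min(0))/2).round(1),"ext",np.ptp(top,0).round(1),"mean",top.mean(0).round(1))
```

```text
0.89 1600 z 41.5 ctr [692.2 246.4  40.2] ext [45.9 50.8  5.4] mean [682.2 242.3  40.7]
0.64 5263 z 57.7 ctr [613.9 194.5  56.5] ext [69.2 72.1  5.5] mean [612.7 209.9  57.1]
```

View pics/w1.png

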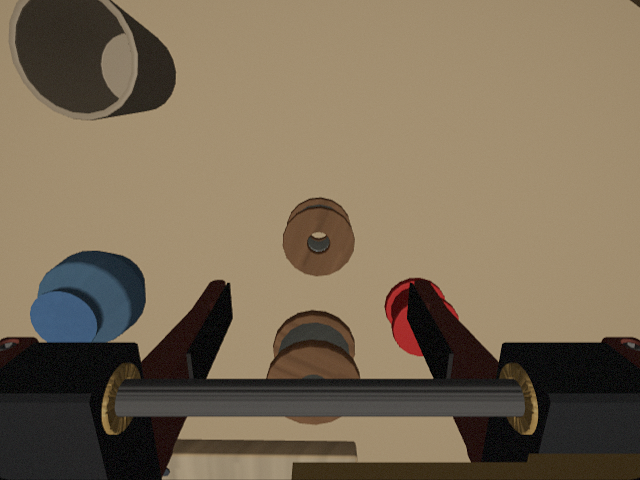

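The wrist picture shows the small brown spool between the open fingers, with the flange centred near (318,240) and the bore at (319,241). Below it are the big brown spool and the red one at (423,320).

Run:
```python
from h import *
s=read_state(); p=read_camera("wrist"); print(s["eef_pos"],s["orientation"])
im=p["pixels"]; d=p["depth"]
us,vs=np.meshgrid(np.arange(270,370),np.arange(185,285))
pts=np.array([unproj(p,u,v,d=d[v,u],st=s) if d[v,u]>0 else [0,0,-99] for u,v in zip(us.ravel(),vs.ravel())])
z=pts[:,2]; top=pts[(z>36.5)&(z<46)]
print(np.percentile(top,[1,99],axis=0).round(1),len(top))
m=((z>36.5)&(z<46)).reshape(100,100).astype(np.uint8)
c=max(cv2.findContours(m,cv2.RETR_EXTERNAL,cv2.CHAIN_APPROX_NONE)[0],key=len); e=cv2.fitEllipse(c); print(e)
u,v=e[0][0]+270,e[0][1]+185
print("flange ctr",unproj(p,u,v,z=40,st=s).round(2))
g=im[225:258,302:336].astype(int).sum(2); cv2.imwrite("pics/hole.png",cv2.resize(im[225:258,302:336],None,fx=15,fy=15,interpolation=cv2.INTER_NEAREST))
```

```text
[604.57705451 301.05588278 301.31665903] [-9.02856818e+01 -7.99964745e-02 -8.16518517e+01]
[[579.5 280.   37.7]
 [627.3 328.3  42.5]] 3634
((50.5748405456543, 57.020301818847656), (69.04075622558594, 71.75902557373047), 90.38726806640625)
flange ctr [603.32 304.68  40.  ]
```

View pics/hole.png

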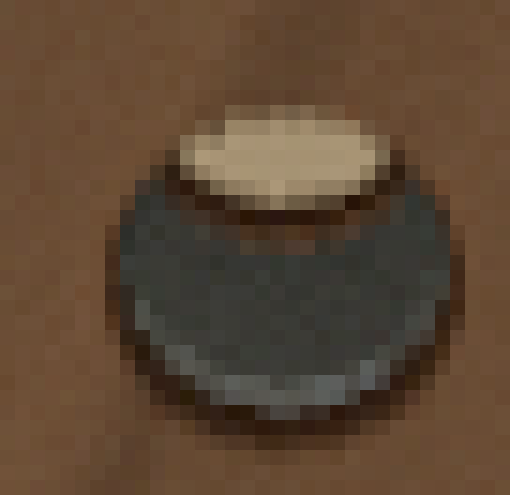

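```bash
cat >> h.py <<'E'
def nom(s,yaw):
    s=dict(s); s["orientation"]=np.array([-90,0,yaw]); return s
E
python3 - <<'E'
from h import *
s=read_state(); q=[read_state()["eef_pos"] for _ in range(3)]; print(q)
p=read_camera("wrist")
ss=nom(s,-81.57); ss["eef_pos"]=np.array([0,0,s["eef_pos"][2]])
Rt=R.from_euler('xyz',ss["orientation"],degrees=True).as_matrix()
for u,v in [(320.6,242),(320.9,243)]:
  w=unproj(p,u,v,z=40,st=ss); print("rel world",w.round(2),"tool",(Rt.T@(w-ss["eef_pos"])).round(2))
plan([0,0,0],st=s)
E
```

```text
[array([604.74255098, 301.15098926, 303.10242762]), array([604.74255098, 301.15098926, 303.10242762]), array([604.74255098, 301.15098926, 303.10242762])]
rel world [ 0.08  3.61 40.  ] tool [ -3.56 263.1    0.61]
rel world [ 0.4  2.9 40. ] tool [ -2.81 263.1    0.82]
pos [604.7 301.2 303.1] ori [-9.017e+01 -5.000e-02 -8.140e+01] tool delta m [ 0.2071  0.3051 -0.6421] rows 13 each [ 0.0159  0.0235 -0.0494]
```

jog_arm(slide=[[-0.0025,0.02,0],[0,0.04,0],[0,0.04,0],[0,0.016,0],[0,0,0]], twist=[0.018,0,0,0,0], claw=[0,0,0,0,0])

```text
time: 5.15
eef_pos: [604.3, 303.7, 187.4]
orientation: [-90.1, -0.0, -82.6]
contact_force: [-0.2, -0.1, 1.4]
grip_width: 87.6
```

Run:
```python
from h import *
print(read_state()); p=read_camera("wrist"); cv2.imwrite("pics/w2.png",p["pixels"])
```

```text
{'time': 5.15, 'q': array([2.37982909e+01, 2.03686618e+01, 7.53214883e+01, 7.86802875e-04,
       8.44419720e+01, 1.63782156e+01]), 'qd': array([-4.82332777e-02, -1.71268851e+00, -2.66355554e+00, -1.17612110e-04,
        6.63847575e-01,  1.36471535e-01]), 'joint_efforts': array([ 4.32597182e-03, -5.31385446e+01, -3.80955362e+01,  7.16840406e-02,
       -1.42743867e-01, -7.03420883e-03]), 'eef_pos': array([604.28939778, 303.66396748, 187.36162076]), 'orientation': array([-9.01269816e+01, -3.65041808e-02, -8.25799614e+01]), 'contact_force': array([-0.19720072, -0.09814153,  1.37566255]), 'moment': array([-0.01467839,  0.07577559, -0.01416107]), 'grip_width': 87.62222109628357}
```

View pics/w2.png

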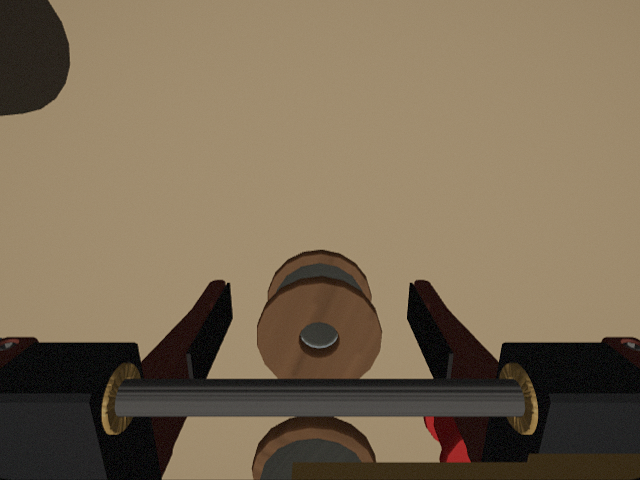

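The spool is centred between the fingers, bore at (319.5,338), against an expected 340 for no offset. Gripping now.

jog_arm(slide=[[0,0,0],[0,0,0],[0,0,0],[0,0,0],[0,0,0]], twist=[0,0,0,0,0], claw=[1,1,1,1,1], squeeze=15)

```text
time: 5.82
eef_pos: [604.6, 303.7, 189.0]
orientation: [-90.0, 0.0, -82.6]
contact_force: [0.0, -0.5, 1.6]
grip_width: 50.6
```

jog_arm(slide=[[0,-0.01,0],[0,-0.03,0],[0,-0.04,0],[0,-0.04,0],[0,0,0]], twist=[0,0,0,0,0], claw=[1,1,1,1,1])

```text
time: 6.45
eef_pos: [605.0, 303.9, 314.3]
orientation: [-89.5, 0.1, -82.6]
contact_force: [-0.4, -0.2, -1.3]
grip_width: 51.2
```

Run:
```python
from h import *
print(read_state()["grip_width"]); p=read_camera("wrist"); cv2.imwrite("pics/w3.png",p["pixels"])
im=p["pixels"]; cv2.imwrite("pics/w3c.png",cv2.resize(im[240:400,230:410],None,fx=4,fy=4,interpolation=cv2.INTER_CUBIC))
```

```text
51.17450626229237
```

View pics/w3c.png

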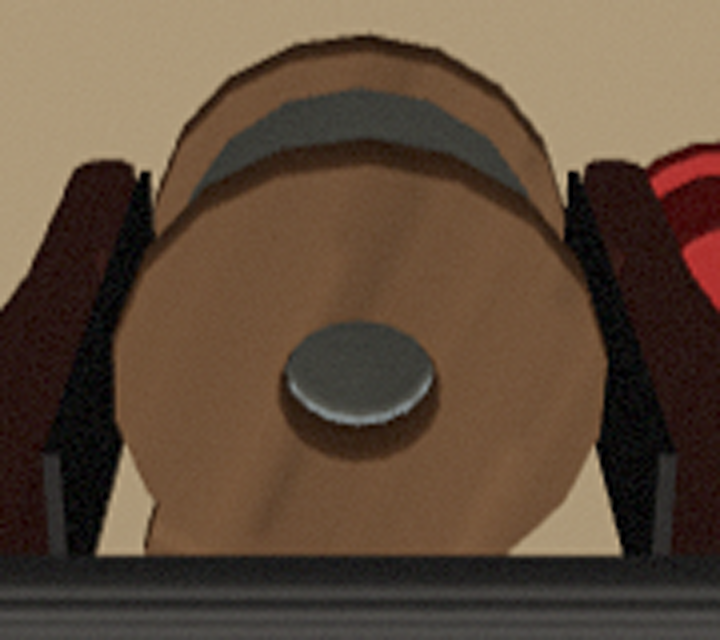

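Hold confirmed: the bore centre at about (320,337.8) matches the computed 338.4, so the spool is within about 0.3 mm of the tool axis. Next I go beside the spindle to measure it.

```bash
python3 -c "
from h import *
plan([547.4,-42.4,314],-82.7)"
```

```text
pos [604.8 303.8 311. ] ori [-8.977e+01  7.000e-02 -8.261e+01] tool delta m [ 0.3359 -0.0038 -0.1014] rows 6 each [ 0.056  -0.0006 -0.0169]
twist 0.0016
```

jog_arm(slide=[[0.042,0,-0.0127],[0.042,0,-0.0127],[0.042,0,-0.0127],[0.042,0,-0.0127],[0.042,0,-0.0127]], twist=[0,0,0,0,0], claw=[1,1,1,1,1])

```text
time: 7.12
eef_pos: [567.9, 85.9, 306.1]
orientation: [-90.2, 0.0, -82.6]
contact_force: [-0.1, -0.7, -1.1]
grip_width: 50.9
```

jog_arm(slide=[[0.042,0,-0.0127],[0.042,0,-0.0127],[0.042,0,-0.0127],[0,0,0],[0,0,0]], twist=[0,0,0,0,0], claw=[1,1,1,1,1])

```text
time: 7.75
eef_pos: [546.9, -42.3, 307.0]
orientation: [-90.1, 0.1, -82.6]
contact_force: [0.1, 0.4, -1.5]
grip_width: 50.7
```

Run:
```python
from h import *
s=read_state();print(s["eef_pos"],s["orientation"]); p=read_camera("wrist"); cv2.imwrite("pics/w4.png",p["pixels"])
im=p["pixels"]; cv2.imwrite("pics/w4c.png",cv2.resize(im[120:280,230:410],None,fx=4,fy=4,interpolation=cv2.INTER_CUBIC))
for o in place_of(p,"spindle_foot"): print(o["score"],np.array(o["position"])*[640,480])
```

```text
[546.88125211 -42.3230265  307.03735074] [-9.01307790e+01  7.03982574e-02 -8.26320429e+01]
0.97 [318.912 156.912]
```

View pics/w4.png

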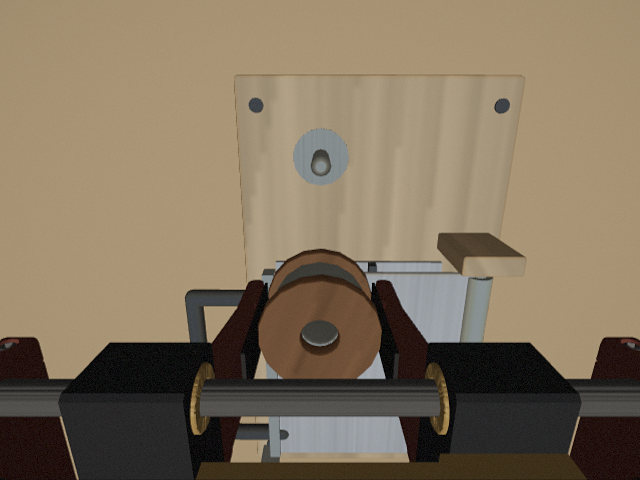

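View pics/w4c.png

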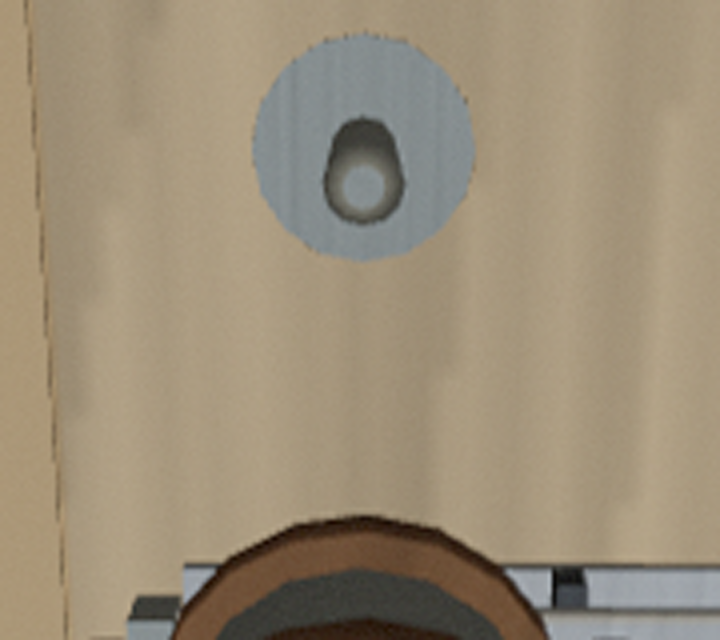

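Run:
```python
from h import *
s=read_state();p=read_camera("wrist");print(s["eef_pos"],p["depth"][157,308],p["depth"][166,321])
for zt in (306,308,310):
    ss=nom(s,-82.65); ss["eef_pos"]=np.array([0,0,zt]);Rt=R.from_euler('xyz',ss["orientation"],degrees=True).as_matrix()
    for u,v,z in [(320.9,157,24),(320.75,166.5,80)]:
        w=unproj(p,u,v,z=z,st=ss); print(zt,z,"tool",(Rt.T@(w-ss["eef_pos"])).round(2))
ss["eef_pos"][2]=0
for u,v in [(308,157),(334,157),(321,166)]:
    w=unproj(p,u,v,d=p["depth"][v,u],st=ss); print("depth tool",(Rt.T@w).round(2))
```

```text
[547.09585415 -41.60449486 307.73486498] 258.00708 203.98439
306 24 tool [-60.93 282.     0.82]
306 80 tool [-60.8  226.     0.52]
308 24 tool [-60.75 284.     0.83]
308 80 tool [-60.57 228.     0.52]
310 24 tool [-60.56 286.     0.83]
310 80 tool [-60.33 230.     0.53]
depth tool [-60.9  282.35  -8.36]
depth tool [-60.85 282.93  10.16]
depth tool [-61.12 225.67   0.66]
```

The spindle measures tool x −60.8, z +0.65, and the spool in hand −0.3, +0.25. So the shift is −60.5, +0.4 mm, then a drop of about 94 mm to the collar.

jog_arm(slide=[[-0.0605,0,0.0004],[0,0.025,0],[0,0.012,0],[0,0.006,0],[0,0.003,0]], twist=[0,0,0,0,0], claw=[1,1,1,1,1])

```text
time: 8.52
eef_pos: [539.8, 17.2, 262.6]
orientation: [-90.0, -0.0, -82.6]
contact_force: [0.2, -0.3, -1.4]
grip_width: 50.6
```

Run:
```python
from h import *
s=read_state();print(s["eef_pos"],s["contact_force"]); p=read_camera("wrist"); cv2.imwrite("pics/w5.png",p["pixels"])
print(read_state()["contact_force"],read_state()["moment"])
```

```text
[539.77824248  17.16555288 262.60309417] [ 0.21459009 -0.29946111 -1.35283645]
[ 0.097972   -0.56467541 -0.76301316] [-0.07551965  0.06962044 -0.04384147]
```

View pics/w5.png

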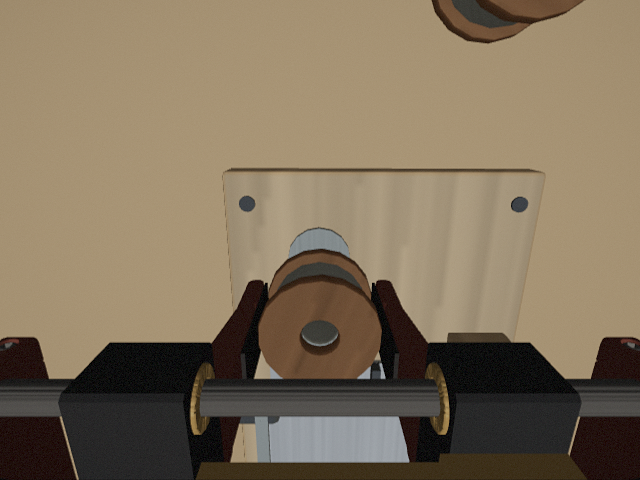

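No contact force with the bore 6 mm over the tip; carrying on down.

jog_arm(slide=[[0,0.005,0],[0,0.005,0],[0,0.005,0]], twist=[0,0,0], claw=[1,1,1])

```text
time: 8.95
eef_pos: [539.7, 17.4, 247.4]
orientation: [-90.0, 0.0, -82.6]
contact_force: [1.1, -0.8, -1.6]
grip_width: 50.8
```

jog_arm(slide=[[0,0.01,0],[0,0.01,0],[0,0.008,0],[0,0.0,0]], twist=[0,0,0,0], claw=[1,1,1,1])

```text
time: 9.45
eef_pos: [539.3, 17.5, 218.5]
orientation: [-90.1, 0.0, -82.6]
contact_force: [0.2, 1.2, -1.6]
grip_width: 50.9
```

jog_arm(slide=[[0,0.002,0],[0,0.002,0],[0,0.001,0],[0,0.0,0]], twist=[0,0,0,0], claw=[1,1,1,1])

```text
time: 9.95
eef_pos: [539.6, 17.5, 214.6]
orientation: [-90.0, 0.0, -82.6]
contact_force: [0.2, -0.4, -1.0]
grip_width: 50.6
```

jog_arm(slide=[[0,0.001,0],[0,0,0]], twist=[0,0], claw=[1,1])

```text
time: 10.2
eef_pos: [539.6, 17.5, 213.6]
orientation: [-90.0, 0.0, -82.6]
contact_force: [0.4, -0.6, -0.7]
grip_width: 50.8
```

jog_arm(slide=[[0,0,0],[0,0,0],[0,0,0],[0,0,0],[0,0,0]], twist=[0,0,0,0,0], claw=[0.2,0,0,0,0])

```text
time: 10.82
eef_pos: [539.7, 17.5, 213.7]
orientation: [-90.0, -0.0, -82.6]
contact_force: [-0.4, -0.2, -0.6]
grip_width: 87.6
```

jog_arm(slide=[[0,-0.02,0],[0,-0.04,0],[0,-0.04,0],[0,0,0],[0,0,0]], twist=[0,0,0,0,0], claw=[0,0,0,0,0])

```text
time: 11.45
eef_pos: [539.6, 17.5, 314.0]
orientation: [-90.0, -0.0, -82.6]
contact_force: [0.2, -0.1, -0.4]
grip_width: 87.8
```

Run:
```python
from h import *
s=read_state();print(s["eef_pos"],s["contact_force"]); p=read_camera("wrist"); cv2.imwrite("pics/w6.png",p["pixels"])
d=p["depth"];ss=nom(s,-82.65)
for o in cut_out(p,"spool_mid"):
    m=o["pixels"]; vs,us=np.nonzero(m)
    pts=np.array([unproj(p,u,v,d=d[v,u],st=ss) for u,v in zip(us,vs) if d[v,u]>0])
    zt=np.percentile(pts[:,2],90); top=pts[abs(pts[:,2]-zt)<4]
    print(o["score"],len(pts),"z",zt.round(1),"ctr",((top.max(0)+top.min(0))/2).round(1),"ext",np.ptp(top,0).round(1))
p=read_camera("scene"); cv2.imwrite("pics/s6.png",cv2.resize(p["pixels"][190:370,150:390],None,fx=3.3,fy=3.3))
```

```text
[539.56040763  17.4744609  314.01435345] [ 0.21632633 -0.10923987 -0.36564394]
0.88 4573 z 65.6 ctr [539.2  17.7  65.6] ext [51.3 51.4  7.8]
0.6 5818 z 58.0 ctr [615.9 170.5  56.8] ext [64.8 26.8  5.6]
```

View pics/w6.png

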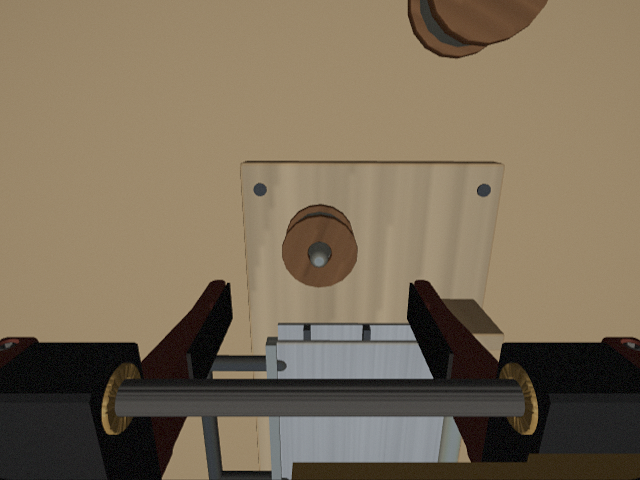

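View pics/s6.png

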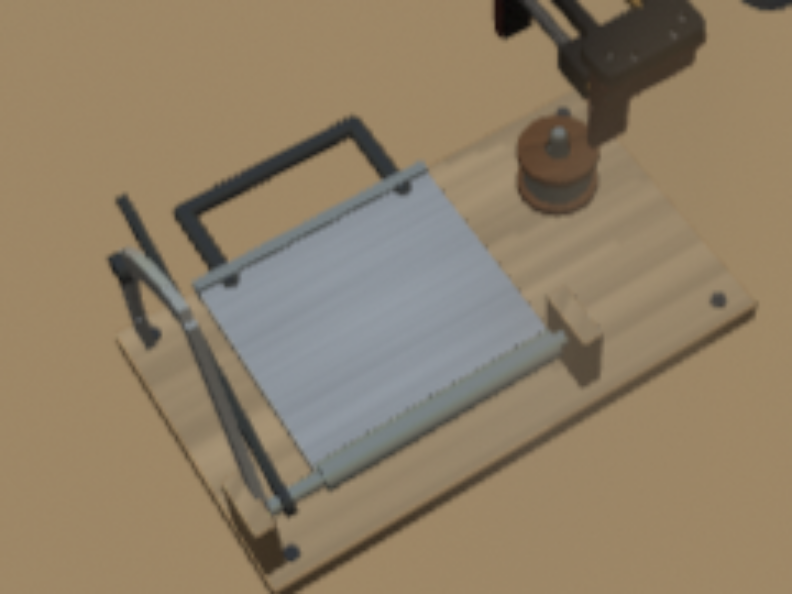

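The spool is down on the collar: top at z about 65 (should be 64), within 0.5 mm of the axis. Next the pointer angle by reprojection.

```bash
cat > ptr.py <<'E'
from h import *
from scipy.optimize import least_squares
P={n:read_camera(n) for n in ["scene","top"]}
a=np.radians(7.27); sp=np.array([539.5,17.5])
def W(c): return np.array([sp[0]+np.cos(a)*c[0]-np.sin(a)*c[1],sp[1]+np.sin(a)*c[0]+np.cos(a)*c[1],c[2]])
def tip(th,r=190): return W((110-r*np.cos(th),-155-102,55+r*np.sin(th)))
def pr(n,X):
    p=P[n]; return cv2.projectPoints(X[None],np.array(p["rvec"],float),np.array(p["tvec"],float),np.array(p["intrinsics"]),None)[0].ravel()
if __name__=="__main__":
    o={}
    for n in P:
        q=place_of(P[n],"pointer_tip"); o[n]=np.array(q[0]["position"])*[640,480]; print(n,o[n].round(1),q[0]["score"])
    for th in (.5,.55,.6,.65,.7): print(th,[pr(n,tip(th)).round(1) for n in P])
    f=least_squares(lambda x:np.r_[pr("scene",tip(x[0]))-o["scene"],pr("top",tip(x[0]))-o["top"]],[.6]); print(f.x,f.fun.round(1))
    for n,off in (("scene",(140,200)),("top",(370,160))):
        im=P[n]["pixels"][off[1]:off[1]+150,off[0]:off[0]+150].copy(); im=cv2.resize(im,None,fx=5,fy=5,interpolation=cv2.INTER_CUBIC)[:590]
        for th,c in ((.55,(0,0,255)),(.65,(0,255,0))):
            A,B=[tuple(int(k) for k in (pr(n,tip(th,r))-off)*5) for r in (30,190)]; cv2.line(im,A,B,c,1)
        cv2.imwrite(f"pics/ptr_{n}.png",im)
E
python3 ptr.py
```

```text
Traceback (most recent call last):
  File "ptr.py", line 12, in <module>
    q=place_of(P[n],"pointer_tip"); o[n]=np.array(q[0]["position"])*[640,480]; print(n,o[n].round(1),q[0]["score"])
                                                  ~^^^
IndexError: list index out of range
```

```bash
python3 - <<'E'
s=open('ptr.py').read()
a=s.index("    for n in P:\n        q="); b=s.index("    for th in (.5")
open('ptr.py','w').write(s[:a]+"    o={'scene':np.array([187,250.6]),'top':np.array([453.1,254.])}\n"+s[b:])
E
python3 ptr.py
```

```text
0.5 [array([186.3, 250.3]), array([451.2, 255.1])]
0.55 [array([186.7, 249.6]), array([451.8, 251.8])]
0.6 [array([187.2, 249.1]), array([452.5, 248.1])]
0.65 [array([187.9, 248.8]), array([453. , 244.3])]
0.7 [array([188.6, 248.8]), array([453.5, 240.2])]
[0.52097962] [-0.5 -0.7 -1.6 -0.2]
```

View pics/ptr_scene.png

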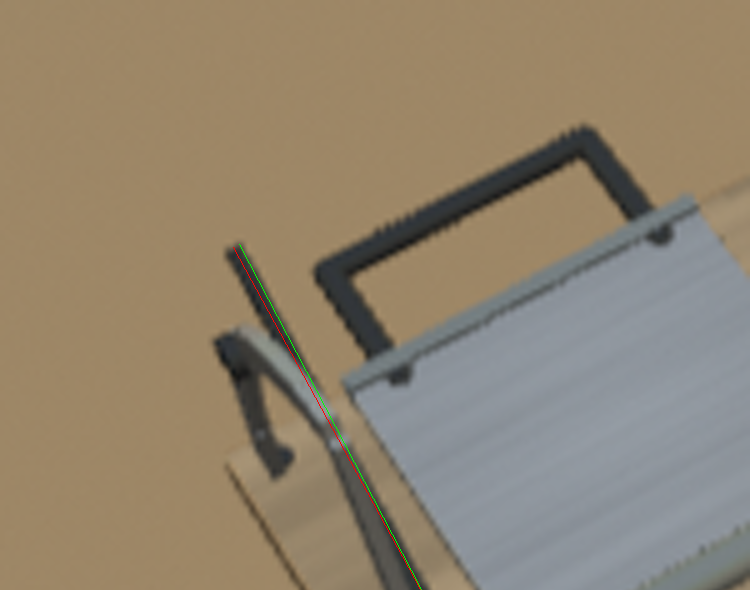

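View pics/ptr_top.png

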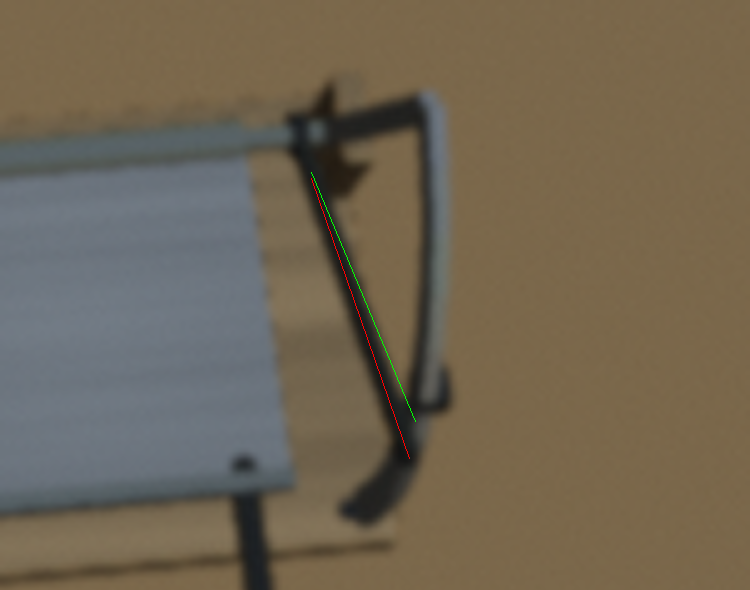

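Both overlays put the pointer near the red line (0.55). For a closer reading I take a wrist look from above the right side.

```bash
python3 -c "
from h import *
plan([599,-294,424],-82.7)"
```

```text
pos [539.6  17.5 313. ] ori [-9.006e+01  1.000e-02 -8.261e+01] tool delta m [ 0.3165 -0.111   0.0187] rows 6 each [ 0.0528 -0.0185  0.0031]
twist 0.0017
```

jog_arm(slide=[[0,-0.055,0],[0.02,-0.055,0],[0.06,0,0.004],[0.06,0,0.004],[0.06,0,0.004]], twist=[0,0,0,0,0], claw=[0,0,0,0,0])

```text
time: 12.48
eef_pos: [577.4, -181.0, 423.7]
orientation: [-90.0, -0.0, -82.6]
contact_force: [0.5, 0.4, 0.3]
grip_width: 87.9
```

jog_arm(slide=[[0.06,0,0.004],[0.056,0,0.003],[0,0,0]], twist=[0,0,0], claw=[0,0,0])

```text
time: 12.85
eef_pos: [599.2, -297.5, 420.7]
orientation: [-90.2, 0.1, -82.9]
contact_force: [0.4, -0.0, -0.4]
grip_width: 87.8
```

Run:
```python
from h import *
s=read_state();print(s["eef_pos"],s["orientation"]); p=read_camera("wrist"); cv2.imwrite("pics/w7.png",p["pixels"])
np.savez("w7.npz",d=p["depth"],im=p["pixels"],pos=s["eef_pos"],K=p["intrinsics"],T=p["T_tool_cam"])
```

```text
[ 599.1673223  -297.50159086  420.70488727] [-9.01957207e+01  8.76176673e-02 -8.28939215e+01]
```

View pics/w7.png

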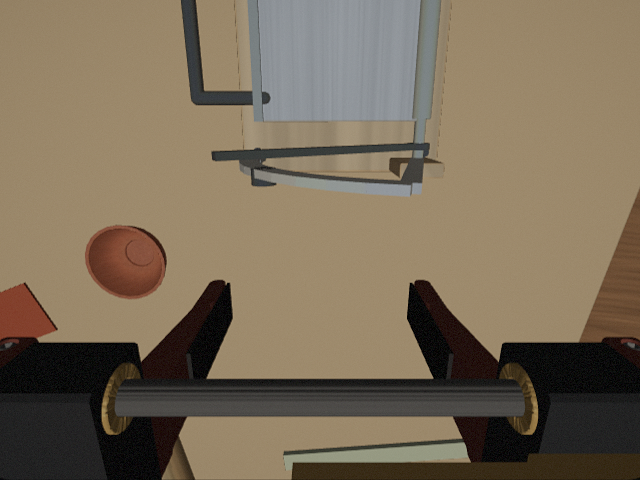

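The pointer runs from about (425,148) at the hinge to (213,156) at its tip. I use depth along it for the angle.

Run:
```python
from h import *
f=np.load("w7.npz"); p=dict(pixels=f["im"],depth=f["d"],intrinsics=f["K"],T_tool_cam=f["T"]); p["rvec"]=None
st=dict(orientation=np.array([-90,0,0]),eef_pos=np.zeros(3))
Rt=R.from_euler('xyz',[-90,0,0],degrees=True).as_matrix()
g=f["im"].astype(int).sum(2)
pts=[]
for u in range(218,420,4):
    vs=np.arange(140,164); v=vs[np.argmin(g[140:164,u])]
    if g[v,u]<220:
        d=f["d"][v,u]; 
        if d>0: pts.append(Rt.T@unproj(p,u,v,d=d,st=st))
pts=np.array(pts); print(len(pts),pts[::6].round(1))
# tool y down, z ~cutter x
z,y=pts[:,2],pts[:,1]
k=np.polyfit(z,y,1); r=y-np.polyval(k,z); m=abs(r)<4; k=np.polyfit(z[m],y[m],1); print("angle",np.arctan(k[0]),m.sum(),r[m].std())
# flap panel level check
pp=np.array([Rt.T@unproj(p,u,v,d=f["d"][v,u],st=st) for u in range(275,405,6) for v in range(20,100,10)])
print("panel",np.arctan(np.polyfit(pp[:,2],pp[:,1],1)[0]),pp[:,1].mean())
```

```text
51 [[-65.9 263.3 -66.9]
 [-65.9 270.7 -52.6]
 [-65.9 280.5 -37.8]
 [-65.9 289.9 -21.6]
 [-65.9 300.9  -4.3]
 [-65.9 311.4  14.3]
 [-65.8 325.2  34.7]
 [-65.8 338.7  56.7]
 [-65.9 366.5  83.9]]
angle 0.5292128261044396 22 1.5237390232907566
panel -0.004026690274576906 361.82661439707556
```

Pointer about 0.55 rad (hand slope 0.548, fit 0.53, earlier reprojection 0.52–0.55). Target 0.555. Now to the bar.

```bash
python3 -c "
from h import *
plan([469.8,-147.7,300],-82.73)"
```

```text
pos [ 599.2 -295.3  421.7] ori [-90.13   0.11 -82.77] tool delta m [-0.1625  0.1222 -0.1095] rows 4 each [-0.0406  0.0306 -0.0274]
twist -0.0007
```

jog_arm(slide=[[-0.0405,0,-0.0274],[-0.0405,0,-0.0274],[-0.0405,0.03,-0.0274],[-0.0405,0.03,-0.0274],[0,0.06,0]], twist=[0,0,0,0,0], claw=[0.55,0.55,0.55,0.55,0.55])

```text
time: 13.52
eef_pos: [468.4, -143.7, 306.7]
orientation: [-89.5, -0.2, -82.4]
contact_force: [1.9, 0.0, 0.2]
grip_width: 41.7
```

jog_arm(slide=[[0,0,0],[0,0,0]], twist=[0,0], claw=[0.55,0.55])

```text
time: 13.78
eef_pos: [470.1, -146.6, 306.3]
orientation: [-89.8, -0.1, -82.6]
contact_force: [1.1, -0.4, 0.3]
grip_width: 39.4
```

Run:
```python
from h import *
s=read_state();print(s["eef_pos"],s["orientation"]); p=read_camera("wrist"); cv2.imwrite("pics/w8.png",p["pixels"])
d=p["depth"]; st=dict(orientation=np.array([-90,0,0]),eef_pos=np.zeros(3));Rt=R.from_euler('xyz',[-90,0,0],degrees=True).as_matrix()
g=p["pixels"].astype(int).sum(2)
for v in range(200,370,10):
    us=np.arange(270,370); m=(g[v,270:370]<200)
    if m.sum()>5:
        u=us[m].mean(); print(v,m.sum(),round(u,1),(Rt.T@unproj(p,u,v,d=d[v,int(u)],st=st)).round(1))
```

```text
[ 470.07617577 -146.5671544   306.30157202] [-8.98434043e+01 -7.55082985e-02 -8.25660588e+01]
200 20 321.4 [-85.   19.1  -0.2]
210 18 319.8 [-31.1 245.2   0. ]
220 19 321.4 [-24.6 244.6   1.1]
230 18 319.1 [-17.7 245.3  -0.4]
240 17 319.3 [-11.3 244.1  -0.3]
250 19 320.9 [ -4.4 244.    0.8]
260 18 319.1 [  3.  244.7  -0.5]
270 18 319.1 [ 10.  244.4  -0.5]
280 24 318.6 [ 17.8 245.3  -0.8]
290 38 319.3 [ 24.8 244.4  -0.3]
300 38 319.3 [ 32.5 244.4  -0.3]
310 37 320.5 [ 40.6 245.1   0.5]
320 38 319.2 [ 47.5 243.5  -0.4]
330 65 332.2 [ 56.7 245.3   8.9]
340 13 321.9 [105.2 306.    2.1]
350 9 323.0 [115.2 305.1   3.1]
360 9 343.4 [126.1 305.2  22.1]
```

View pics/w8.png

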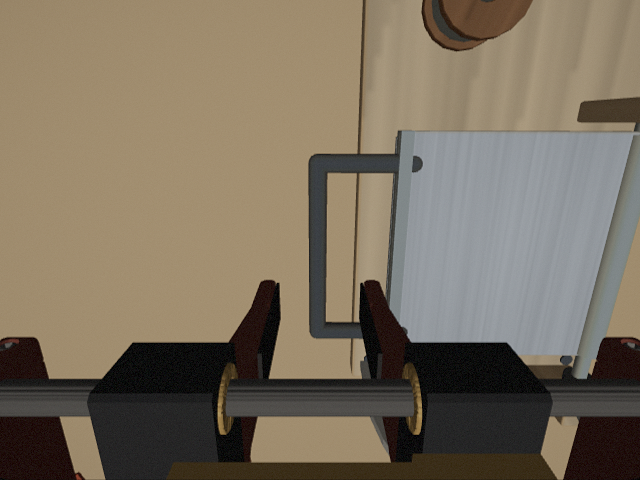

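The bar runs straight between the fingers (u about 319, tool z about 0, top of the bar at tool y 244.5), so the descent is 87 mm.

jog_arm(slide=[[0,0.03,0],[0,0.03,0],[0,0.02,0],[0,0.007,0],[0,0,0]], twist=[0,0,0,0,0], claw=[0.55,0.55,0.55,0.55,0.55])

```text
time: 14.45
eef_pos: [470.4, -147.3, 218.3]
orientation: [-89.9, -0.1, -82.6]
contact_force: [-0.1, 0.4, 0.1]
grip_width: 39.9
```

jog_arm(slide=[[0,0,0],[0,0,0],[0,0,0],[0,0,0],[0,0,0]], twist=[0,0,0,0,0], claw=[1,1,1,1,1], squeeze=25)

```text
time: 15.08
eef_pos: [469.4, -147.0, 217.1]
orientation: [-90.0, -0.0, -82.6]
contact_force: [-4.2, -0.0, 5.6]
grip_width: 11.3
```

jog_arm(slide=[[0,-0.0092,0.0002],[0,-0.0092,0.0006],[0,-0.0092,0.001],[0,-0.0092,0.0015],[0,-0.009,0.0019]], twist=[0,0,0,0,0], claw=[1,1,1,1,1])

```text
time: 15.7
eef_pos: [474.6, -146.3, 262.9]
orientation: [-90.1, -0.0, -82.6]
contact_force: [-3.5, -3.3, -2.2]
grip_width: 11.5
```

```bash
python3 -c "
from h import *
s=read_state();print(s['eef_pos'],s['contact_force'],s['grip_width'])"
```

```text
[ 474.577653   -146.3400892   262.93829933] [-3.52872634 -3.32311743 -2.20102051] 11.513013683833018
```

Force is small and z rises as expected. On to θ about 0.555.

jog_arm(slide=[[0,-0.009,0.0023],[0,-0.0088,0.0027],[0,-0.0087,0.0032],[0,-0.0086,0.0035],[0,-0.0083,0.004]], twist=[0,0,0,0,0], claw=[1,1,1,1,1])

```text
time: 16.32
eef_pos: [489.7, -144.4, 306.6]
orientation: [-90.2, -0.0, -82.6]
contact_force: [-8.0, -3.7, 1.5]
grip_width: 11.2
```

jog_arm(slide=[[0,-0.0082,0.0043],[0,-0.008,0.0047],[0,0,0],[0,0,0]], twist=[0,0,0,0], claw=[1,1,1,1])

```text
time: 16.82
eef_pos: [498.4, -143.3, 323.6]
orientation: [-90.2, -0.0, -82.6]
contact_force: [-11.1, -4.2, 3.9]
grip_width: 11.2
```

```bash
cat > chk.py <<'E'
from h import *
import sys
s=read_state();print(s['eef_pos'],s['contact_force'],s['grip_width'])
for n in ("scene","top","wrist"):
    p=read_camera(n); im=p["pixels"]
    im={"scene":im[190:370,150:390],"top":im[160:310,270:480],"wrist":im}[n]
    if n!="wrist": im=cv2.resize(im,None,fx=3.3,fy=3.3,interpolation=cv2.INTER_CUBIC)
    cv2.imwrite(f"pics/{sys.argv[1]}_{n}.png",im); np.savez(f"{sys.argv[1]}_{n}.npz",**{k:v for k,v in p.items() if isinstance(v,np.ndarray)})
E
python3 chk.py c1
```

```text
[ 498.4102836  -143.28234638  323.56065293] [-11.09197199  -4.20587529   3.94170405] 11.164256126398886
```

View pics/c1_scene.png

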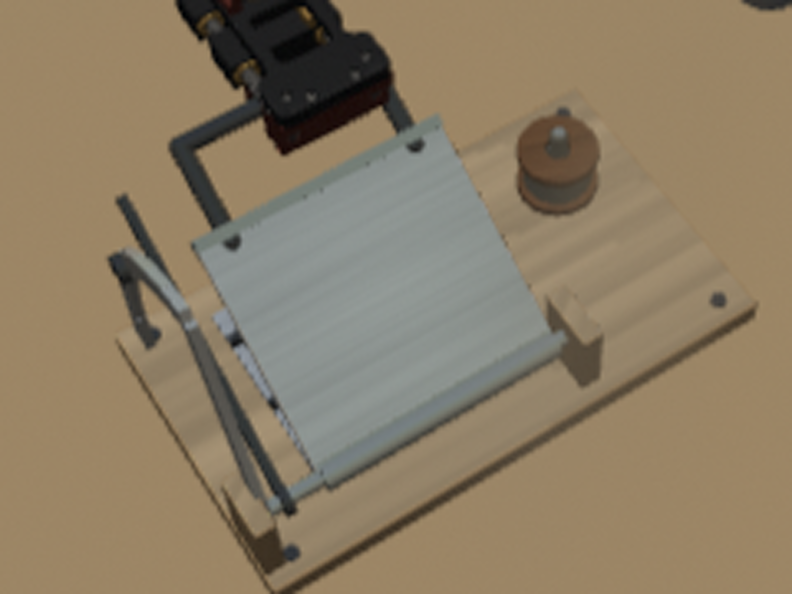

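View pics/c1_wrist.png

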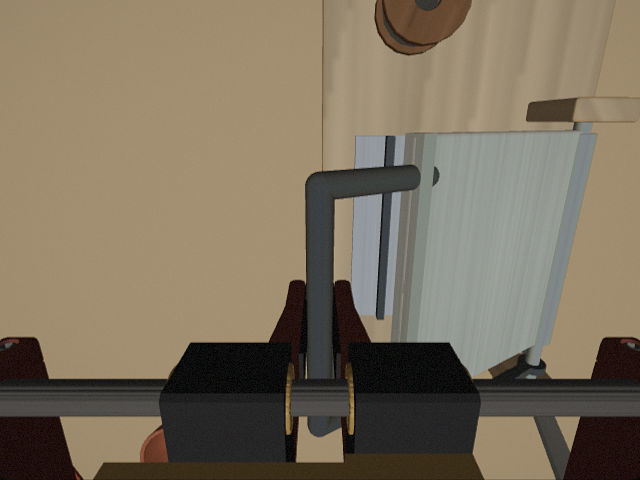

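The flap is lifted and held at the bar. Measuring its panel angle from depth, and the pointer's too.

```bash
cat > ang.py <<'E'
from h import *
import sys
a=np.radians(7.27)
def plane(P):
    c=P.mean(0)
    for _ in range(5):
        u,s,vt=np.linalg.svd(P-c,full_matrices=False); n=vt[2]; r=(P-c)@n; P=P[abs(r)<max(2,2*r.std())]; c=P.mean(0)
    return n*np.sign(n[2]),len(P),r.std()
t=sys.argv[1]
# scene panel polygon (crop px)
for n,poly,off in (("scene",[(240,270),(425,165),(525,330),(320,450)],(150,190)),):
    p=dict(np.load(f"{t}_{n}.npz")); m=np.zeros((480,640),np.uint8)
    cv2.fillPoly(m,[np.array([(x/3.3+off[0],y/3.3+off[1]) for x,y in poly],np.int32)],1)
    vs,us=np.nonzero(m); P=np.array([unproj(p,u,v,d=p["depth"][v,u]) for u,v in zip(us,vs) if p["depth"][v,u]>0])
    nn,k,sd=plane(P); h=nn[0]*np.cos(a)+nn[1]*np.sin(a); print(n,"flap angle",np.arctan2(h,nn[2]).round(3),k,sd.round(2), "side",(-nn[0]*np.sin(a)+nn[1]*np.cos(a)).round(3))
    # pointer: dark points along strip
    P=[]
    for x,y in [(126,207),(132,217),(138,227),(144,237),(150,246),(155,255),(160,263),(240,412),(250,432),(260,450),(270,470),(280,490)]:
        u,v=x/3.3+off[0],y/3.3+off[1]; P.append(unproj(p,u,v,d=p["depth"][int(round(v)),int(round(u))]))
    P=np.array(P); q=np.c_[P[:,0]*np.cos(a)+P[:,1]*np.sin(a),-P[:,0]*np.sin(a)+P[:,1]*np.cos(a),P[:,2]]; print(q.round(0).tolist())
    q=q[np.abs(q[:,1]-np.median(q[:,1]))<8]; k=np.polyfit(q[:,0],q[:,2],1); print("pointer",np.arctan(-k[0]).round(3),len(q))
p=dict(np.load(f"{t}_wrist.npz")); p["rvec"]=None
st=dict(orientation=np.array([-90,0,0]),eef_pos=np.zeros(3));Rt=R.from_euler('xyz',[-90,0,0],degrees=True).as_matrix()
P=np.array([Rt.T@unproj(p,u,v,d=p["depth"][v,u],st=st) for u in range(450,560,5) for v in range(150,320,8) if p["depth"][v,u]>0])
nn,k,sd=plane(P); nn=nn if nn[1]<0 else -nn
print("wrist flap angle",np.arctan2(nn[2],-nn[1]).round(3),k,sd.round(2))
E
python3 ang.py c1
```

```text
scene flap angle 0.544 3627 1.46 side 0.001
[[494.0, -309.0, 156.0], [500.0, -309.0, 153.0], [506.0, -309.0, 151.0], [510.0, -308.0, 145.0], [517.0, -308.0, 145.0], [521.0, -308.0, 141.0], [526.0, -308.0, 139.0], [604.0, -308.0, 88.0], [612.0, -307.0, 78.0], [623.0, -308.0, 75.0], [632.0, -308.0, 65.0], [645.0, -309.0, 64.0]]
pointer 0.571 12
wrist flap angle 0.54 470 0.41
```

Flap about 0.542 (two cameras), pointer 0.55–0.57. I nudge up 0.02 rad and leave out most of the forward part to ease the 11 N push toward the hinge.

jog_arm(slide=[[0,-0.0017,0],[0,-0.0017,0],[0,0,0],[0,0,0],[0,0,0]], twist=[0,0,0,0,0], claw=[1,1,1,1,1])

```text
time: 17.6
eef_pos: [499.2, -143.2, 325.7]
orientation: [-90.0, -0.0, -82.6]
contact_force: [-3.6, -4.0, -0.4]
grip_width: 11.3
```

```bash
python3 chk.py c2; python3 ang.py c2
```

```text
[ 499.19882987 -143.16595322  325.73883448] [-3.64357181 -4.03830656 -0.39498602] 11.275117696887424
scene flap angle 0.556 3637 1.51 side 0.0
[[495.0, -309.0, 157.0], [497.0, -308.0, 149.0], [503.0, -308.0, 147.0], [511.0, -308.0, 147.0], [516.0, -308.0, 144.0], [519.0, -307.0, 138.0], [525.0, -307.0, 138.0], [604.0, -308.0, 88.0], [614.0, -308.0, 81.0], [624.0, -308.0, 77.0], [633.0, -308.0, 67.0], [646.0, -309.0, 66.0]]
pointer 0.546 12
wrist flap angle 0.556 462 0.4
```

View pics/c2_scene.png

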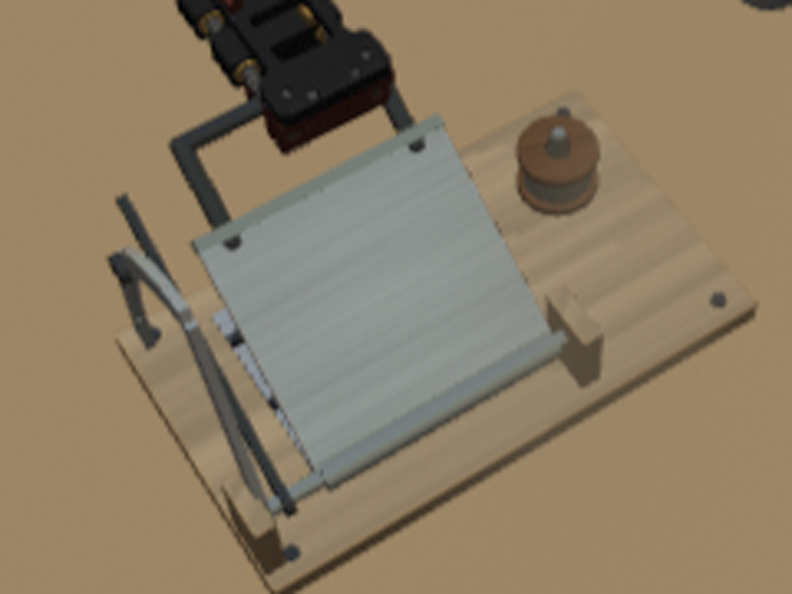

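View pics/c2_top.png

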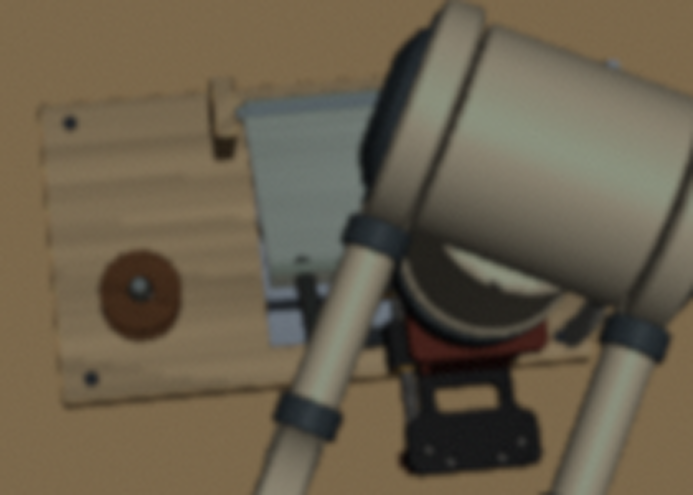

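Both cameras read the flap at 0.556 and the pointer at 0.55 ± 0.02. The pointer is unmoved in the picture (tip still at crop (122,200)) and the spool is still seated. Handing in.

```bash
python3 -c "
from h import *
s=read_state();print(s['contact_force'],s['grip_width'],s['time']);print(sign_off())"
```

```text
[-3.26749311 -2.94890899  0.30773069] 11.403641563942168 17.75
the job is handed in; nothing more can be done
None
```

I put the small brown spool fully down on the cutter's spindle and let go of it. I then gripped the flap's bar and lifted the flap to the pointer's angle. I handed the job in at 17.75 s with the flap still held at about 25 N grip.

- **Spool:** after release, its centre was within 0.5 mm of the spindle axis. Its top was at z of about 65 mm, where 64 mm means fully seated. It was still seated in the last picture.
- **Flap and pointer:** both cameras read the flap at 0.556 rad. The pointer readings disagreed slightly, spread from 0.52 to 0.57 rad, with the most trusted near 0.55. The difference is at most about 0.04 rad, inside the 0.08 limit.
- **Pointer:** its tip shows no shift between the first and last scene pictures.
- **Forces:** the force at the wrist was under 5 N at hand-in. It had reached about 12 N during the lift, before I eased it.
- **Cup, jar and bowl:** I never moved near them, but I did not measure their positions again at the end.

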